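# Clamp a sample jar in the ratchet clamp and keep hold of its trigger

### The arm

A 6-joint arm with a two-finger parallel gripper is mounted at the origin on the work surface. World frame = base frame: x ahead of the robot, y to its left, z up, the work surface at z = 0. Lengths are in m, angles in rad, forces in N, time in s.
With the tool pointing down it reaches from about 0.375 to 0.9 m from the base axis. Payload 3.1 kg.
Tool frame: the origin (TCP) lies at the very end of the fingers, on their centre line; the grasp point (between the pads) lies 19 mm behind it (manip.pinch_z is the distance from the TCP to the grasp point, in m); z points along the fingers, y is the line along which they close (so a half turn about z gives the same grasp; the last joint's range is limited). The gripper opens to 85 mm and grips with 20 to 120 N. Pads are 22 mm wide; open, the fingers measure 114 mm over their backs; the gripper's body (76 mm by 85 mm) begins 54 mm behind the grasp point. The pads swing forward as they close: fully open they stand 13 mm farther back than shut.
Start: joints at [-1.462, 0.527, 1.433, -0, 1.181, -0.178], TCP at [0.177, -0.599, 0.231] pointing down, gripper open.
Joint ranges: [-3.08, 3.08], [-0.75, 2.2], [0.22, 2.44], [-1.43, 4.57], [0, 2.65], [-2.85, 2.85]. Speed limits (rad/s): [2.79, 2.79, 3.14, 3.14, 3.14, 3.14].

### API

Orientations are given as a unit quaternion [x, y, z, w].
In Python, from station import manip gives the robot as it stands.
- The arm moves only by the tool servo_tool, never from a script. Its argument "commands" is one flat list of numbers, 7 for each row, row after row: the shift along the tool's x, y, z each as a share of 500 mm, from -1 to 1, then the turn, a rotation vector about the tool's x, y, z each as a share of 360 degrees, from -1 to 1, then the opening, from -1 (shut) to 1 (fully open). In form: [dx, dy, dz, rx, ry, rz, claw, dx, dy, dz, rx, ry, rz, claw, ...]. A call has 1 to 12 rows; each row shifts and turns the commanded pose from where the row before left it, along the tool's axes as they then stand; what a row does not reach is not made up. A row lasts 1/12 s, in which the tool goes at most 41.7 mm and 7.16 degrees, less where a joint would pass 70% of its speed; a pose out of reach is approached as far as the arm can. A call with a number of a shift or a turn outside -1 to 1 is refused whole. A call with a gripper value outside its range is refused whole. The fingers move at their own pace and stop on an object; "force" is the grip in N (left out, the last holds). Time passes only in rows, so rows that do not move let the fingers close. It gives the time, the measured TCP pose, the force, the opening and the grip force at its end, in the units of the state.
- manip.sense(): the state, without advancing time (a new reading comes with each control period).
- manip.snapshot(name): name is "side" or "top" or "wrist"; returns a dict with "img" (420x560x3 uint8, red, green, blue), "mtx" (3x3 intrinsics, pixels), "distortion" ([k1, k2, p1, p2, k3] as OpenCV has them; the pictures are not rectified), "world_to_cam" (4x4, takes a point from world to camera coordinates). Camera axes: x right, y up, looking along -z (the intrinsics and any distortion apply to the point x, -y, -z); pixel columns grow to the right and rows downward; lengths in m; the calibration is good to about 2 mm. A picture is of the moment at which its call begins. There is no depth.
- manip.sign_off(): hands the job in; it is judged then, once.
Trained networks look in a picture, given as the dict that the camera call returned (one of the last four; its "shot" number tells which), for a name from the list of things; names that differ only in an ending like _2 or _b are one class to them, and where a whole thing is asked for, a point or a joint stands for the part that bears it (a point fixed in the world has none). Each returns a list of dicts, best first, with "conf" (0 to 1); they miss things now and then, are a little off and sometimes report something else, mostly with a low value. They report only what shows in the picture. A call takes as long as a camera call. They do not tell look-alikes from the thing itself.
- manip.look_for(picture, query): "box" ([left, top, width, height] in pixels, round what is visible of it).
- manip.silhouettes(picture, query): "pixels" (420x560 bool, what is visible of it) and "box" ([left, top, width, height] in pixels, round what is visible of it).
The state is a dict: "t": time; "q": joint angles; "qd": joint speeds; "tau": joint torques, N m; "tcp_pos": TCP position; "tool_rot": TCP orientation; "force": force on the tool from outside, world axes, zero at the start; "ft_torque": the same for the moment, N m; "finger_gap": opening from 0.0 (shut) to 1.0 (fully open); "gripper_force": force on a finger pad.
Only numpy, scipy, OpenCV 4.12 (cv2) and the standard library are available. Lean on these libraries where they do the work, as an engineer would, in place of code of your own. Each camera call takes 0.05 s, during which the arm holds its last target. There are 200 camera calls.

### The job

Stand the largest jar upright on the clamp's base plate, in the middle against the V-shaped fixed jaw, and let go of it; then move the sliding jaw up to it by pumping the clamp's trigger, never by pushing the jaw or its rod. Stop when the jaw presses the jar gently, at about 10 N, and finish while still holding the trigger squeezed there: the grip slackens if the trigger is let go, and much more than that would crush the jar. Leave the other containers alone.

Things in the scene. Friction and masses are not known exactly. Their poses are not given: they have to be found in the camera images.
- clamp: One-hand ratchet clamp on an aluminium base plate (335 x 100 mm, 10 mm thick), fixed to the table. Origin: centre of the plate's underside. x axis: the way the sliding jaw travels, from the trigger (x = -95 mm) to the V-shaped fixed jaw (x about 110 mm); z is up. A black housing (x -62 to -17 mm, 40 mm wide, top at 74 mm) guides the rod.
- fixed_jaw: V-shaped fixed jaw, 56 mm wide, open towards the sliding jaw, its faces 10 to 65 mm above the table; screwed tight at a spot along the clamp's x axis that differs by up to 12 mm. It does not move.
- nest (a point): Where the jar belongs: centre of the jar's foot when it stands on the base plate (10 mm above the table) touching both faces of the V. Axes as the clamp's; goes with the fixed jaw. At the start the sliding jaw is 27 to 52 mm from a jar standing here; the jar may stand up to 10 mm short, as the jaw pushes it home.
- jar: The largest of the three containers: plain clear jar with white screw cap, a straight round 52 mm in diameter and 100 mm tall, about 0.15 to 0.3 kg. Origin: centre of its underside.
- jar_center (a point): Centre of the jar, half-way up (50 mm above its underside).
- slim_bottle_center (a point): Bystander: slim bottle 36 mm in diameter, 105 mm tall; the point is its centre, half-way up. Leave it.
- low_pot_center (a point): Bystander: low pot 44 mm in diameter, 50 mm tall; the point is its centre, half-way up. Leave it.
- jaw_rod: Toothed steel rod that carries the sliding jaw along the clamp's x; 10 x 14 mm, its top 55 mm above the table; its tail sticks out up to 75 mm behind the trigger. Axes as the clamp's. Each full squeeze and return of the trigger moves it on by 12 mm (first one up to 16; teeth 6 mm). A light brake holds it as the trigger returns, but keeps under 3 N on the jar.
- jaw_face: Plain black pad of the sliding jaw, 42 mm wide and 40 mm tall, 22 to 62 mm above the table, on a spring at the rod's front end. Axes as the clamp's.
- pad_face (a point): Centre of the pad's front face, the face that touches the jar, 42 mm above the table.
- pad_spring (a joint): How far the pad's spring is pressed in, m: 0 while the jaw is free, up to 0.025. It is 1.5 N per mm, so 10 N on the jar reads 0.0067.
- trigger: The trigger: a black lever, its upper part a paddle 12 mm thick, 42 mm wide, 85 to about 150 mm above the table, free above, behind and in front. Origin: on its hinge pin, 22 mm above the table; z axis up along the lever. At rest it leans back 0.18 rad (away from the jaws); fully squeezed it leans 0.18 rad forward against a hard stop. A spring brings it back.
- paddle_back (a point): Middle of the paddle's back face, 110 mm from the hinge pin (about 130 mm above the table). Pushing here to the clamp's +x works the trigger, full travel 40 mm; the paddle can also be pinched across its 12 mm. It takes 2 to 4 N while the jaw is free; every N on the jar adds about 0.4 N.
Things that resemble listed ones, but are neither listed nor needed, are in the scene too. What is shaped like the jar but yellow is not meant.

How it is judged:
On the way, in this order (a step that is already met when the one before it is completed fails the run):
1. the jar stands upright on the base plate at the V-shaped jaw, let go, the sliding jaw not yet touching (x of jar_center in the frame of nest between -0.014 and 0.005 m and y of jar_center in the frame of nest between -0.012 and 0.012 m and z of jar_center in the frame of nest between 0.044 and 0.056 m and angle between jar_center's own z axis and vertical below 0.1 rad and contact force between the fingers and jar below 0.1 N and contact force between jaw_face and jar below 0.2 N), for 0.3 s.
2. the trigger, pushed or pinched by the fingers, has brought the jaw into contact with the jar (contact force between jaw_face and jar above 1 N and contact force between the fingers and trigger above 0.5 N), for 0.1 s.
At the end, for the whole second after the job is handed in: The jar stands upright (within 0.1 rad) on the base plate, within 5 mm along and 6 mm across of the V's nest, pressed by the sliding jaw with 5 to 15 N and by it against the fixed jaw (over 4 N), at rest, untouched by the robot; the fingers still press the trigger's paddle with more than 1 N (x of jar_center in the frame of nest between -0.005 and 0.005 m and y of jar_center in the frame of nest between -0.006 and 0.006 m and z of jar_center in the frame of nest between 0.044 and 0.056 m and angle between jar_center's own z axis and vertical below 0.1 rad and contact force between jaw_face and jar between 5 and 15 N and contact force between fixed_jaw and jar above 4 N and contact force between the fingers and trigger above 1 N and contact force between each of the arm, the fingers and jar below 0.1 N and linear speed of jar below 0.01 m/s); the arm keeps its last pose, push and grip.
It fails at once if the sliding jaw crushed the jar (over 20 N) (contact force between jaw_face and jar above 20 N).
It fails at once if the robot pushed the sliding jaw or its rod (over 3 N) (contact force between any of the fingers, the arm and jaw_rod above 3 N).
It fails at once if a bystander container was shifted over 30 mm or knocked over (distance of any of slim_bottle_center, low_pot_center from where it was at the start of the episode above 0.03 m or angle between any of slim_bottle_center, low_pot_center's own z axis and vertical above 0.4 rad).
It also fails if it takes over 72 s, if anything falls off the work surface, if the arm or the gripper's body presses on something with over 40 N, if the wrist force passes 120 N, or if a joint passes its speed limit or range.

## Working session

There is one attempt and no reset: what is moved stays moved. The work goes in short steps, Python scripts to look and compute and a tool call to move; the robot and the scene stay as the last step left them, time stands still between calls to the robot, and variables do not carry over. Pictures are saved under pics/ and viewed, at most 10 in all, crops included, and the job is handed in when it is done.

Besides the shell and the picture viewer there is one more tool, called after "Request:" in YAML: its name, and indented under it one key for each argument. servo_tool: Moves the arm, as the interface text tells. Its arguments: {"type":"object","properties":{"commands":{"type":"array"},"force":{"type":"number"}},"required":["commands"]}

```bash
mkdir -p pics
cat > h.py <<'E'
import numpy as np, cv2
from station import manip
def shot(n,f=None):
    s=manip.snapshot(n)
    if f: cv2.imwrite('pics/'+f,s['img'][:,:,::-1])
    return s
def proj(s,P):
    P=np.atleast_2d(P).astype(float);W=np.array(s['world_to_cam']);c=P@W[:3,:3].T+W[:3,3]
    c=c*[1,-1,-1]
    return cv2.projectPoints(c.reshape(-1,1,3),np.zeros(3),np.zeros(3),np.array(s['mtx']),np.array(s['distortion'],float))[0].reshape(-1,2)
def ray(s,uv):
    W=np.array(s['world_to_cam']);R=W[:3,:3]
    u=cv2.undistortPoints(np.array(uv,float).reshape(-1,1,2),np.array(s['mtx']),np.array(s['distortion'],float)).reshape(-1,2)
    d=np.c_[u[:,0],-u[:,1],-np.ones(len(u))]@R
    return -R.T@W[:3,3],d
def atz(s,uv,z):
    o,d=ray(s,uv);return o+d*((z-o[2])/d[:,2])[:,None]
E
python3 - <<'E'
from h import *
a=shot('top','top0.png');b=shot('side','side0.png')
for n,s in(('top',a),('side',b)):
    W=np.array(s['world_to_cam']);print(n,'cam',(-W[:3,:3].T@W[:3,3]).round(3))
    for q in['jar','slim_bottle_center','low_pot_center','clamp','fixed_jaw','jaw_face','trigger','jaw_rod']:
        print(q,[(np.round(d['box']).astype(int).tolist(),round(d['conf'],2)) for d in manip.look_for(s,q)[:4]])
cv2.imwrite('pics/both.png',cv2.resize(np.vstack([a['img'],b['img']])[:,:,::-1],None,fx=1,fy=1)[:,:])
print(manip.pinch_z,manip.sense())
E
```

```text
top cam [ 0.386 -0.132  1.042]
jar [([374, 184, 34, 38], 0.83)]
slim_bottle_center [([337, 201, 24, 24], 0.88)]
low_pot_center [([316, 269, 24, 30], 0.89), ([392, 237, 35, 30], 0.3)]
clamp [([171, 134, 55, 164], 0.64)]
fixed_jaw [([181, 256, 32, 22], 0.74)]
jaw_face [([182, 211, 24, 8], 0.56)]
trigger [([175, 133, 28, 38], 0.94)]
jaw_rod [([182, 160, 24, 59], 0.91)]
side cam [ 0.281 -0.795  0.667]
jar [([310, 292, 36, 73], 0.92), ([349, 251, 37, 68], 0.57)]
slim_bottle_center [([319, 228, 17, 59], 0.89)]
low_pot_center [([231, 268, 23, 41], 0.9), ([307, 288, 38, 73], 0.19)]
clamp [([163, 109, 156, 124], 0.78), ([183, 178, 28, 37], 0.65)]
fixed_jaw [([179, 180, 32, 35], 0.93)]
jaw_face [([236, 166, 12, 20], 0.72)]
trigger [([271, 110, 20, 63], 0.75)]
jaw_rod [([233, 142, 76, 44], 0.79)]
0.0187 {'t': 0.9, 'q': array([-1.46150618e+00,  5.27444903e-01,  1.43268403e+00,  2.44780108e-05,
        1.18136022e+00, -1.78489582e-01]), 'qd': array([ 0.00142494,  0.0007774 , -0.00104735, -0.00156561,  0.00045754,
        0.00051352]), 'tau': array([ 4.86548470e-04, -4.42306173e+01, -1.78423333e+01, -9.72056228e-05,
        6.55265867e-04, -9.23458600e-06]), 'tcp_pos': array([ 0.17743115, -0.59928678,  0.23134938]), 'tool_rot': array([9.89666367e-01, 1.43389257e-01, 9.52584413e-06, 5.21115929e-05]), 'force': array([0.80942585, 1.01934284, 0.21524058]), 'ft_torque': array([-0.01579537,  0.0158589 ,  0.00157064]), 'gripper_force': 0.0, 'finger_gap': 1.0002543071647203}
```

View pics/top0.png

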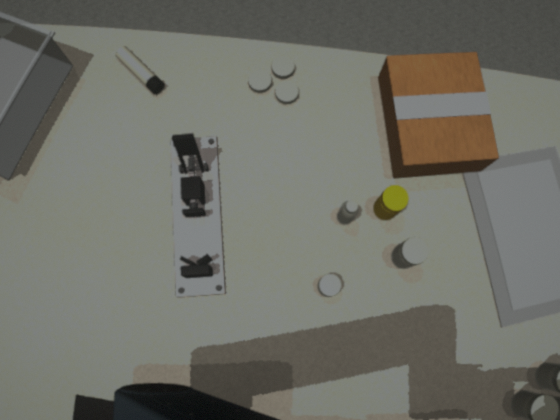

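View pics/side0.png

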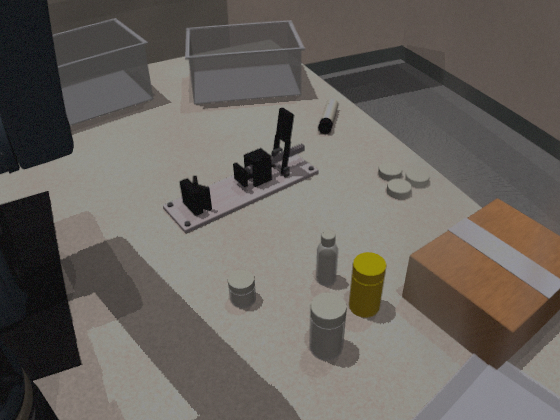

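The white jar is at top (410,252) and side (327,325). The yellow look-alike is at top (395,200). The clamp plate's corners in top are about (170,138), (217,136), (225,294) and (176,297), with the trigger at the upper end and the V at the lower end.

```bash
cat >> h.py <<'E'
def cylbox(s,x,y,r,z0,z1):
    a=np.linspace(0,2*np.pi,60);p=np.vstack([np.c_[x+r*np.cos(a),y+r*np.sin(a),0*a+z] for z in(z0,z1)])
    q=proj(s,p);return np.r_[q.min(0),q.max(0)]
E
python3 - <<'E'
from h import *
from scipy.optimize import least_squares
a=shot('top');b=shot('side')
def best(s,q,near):
    D=manip.silhouettes(s,q);D=[d for d in D if np.hypot(d['box'][0]+d['box'][2]/2-near[0],d['box'][1]+d['box'][3]/2-near[1])<15]
    return np.array(D[0]['box'],float) if D else None
for q,nt,ns,r,h in(('jar',(410,252),(327,325),.026,.1),('slim_bottle_center',(349,211),(327,258),.018,.105),('low_pot_center',(329,285),(242,288),.022,.05)):
    B=[(s,best(s,q,n)) for s,n in((a,nt),(b,ns))]
    B=[(s,np.r_[x[:2],x[:2]+x[2:]]) for s,x in B if x is not None]
    f=lambda p:np.concatenate([cylbox(s,p[0],p[1],r,0,h)-x for s,x in B])
    x0=atz(b,[ns],h/2)[0][:2]
    o=least_squares(f,x0,loss='soft_l1');print(q,len(B),o.x.round(4),f(o.x).round(1), 'topdir',atz(a,[nt],h/2)[0].round(3))
c=atz(a,[(170,138),(217,136),(225,294),(176,297)],.01);print(c.round(4));print(np.linalg.norm(np.diff(c,axis=0),axis=1))
for q in('fixed_jaw','jaw_face','trigger'):
    print(q,[(d['box'],d['conf']) for d in manip.look_for(a,q)[:1]])
crop=cv2.resize(a['img'][120:310,140:260,::-1],None,fx=3,fy=3,interpolation=cv2.INTER_CUBIC)
crop2=cv2.resize(b['img'][95:235,150:330,::-1],None,fx=2.4,fy=2.4,interpolation=cv2.INTER_CUBIC)
H=np.zeros((570,800,3),np.uint8);H[:570,:360]=crop;H[:336,365:365+432]=crop2
cv2.imwrite('pics/c1.png',H)
E
```

```text
jar 2 [ 0.5394 -0.3794] [-1.7 -2.4  0.7  0.1  0.3  0.8 -0.9  0. ] topdir [ 0.543 -0.381  0.05 ]
slim_bottle_center 2 [ 0.611  -0.2506] [ 0.4 -6.2  2.3  1.5 -0.8 -0.3 -0.1 -1.7] topdir [ 0.61  -0.253  0.052]
low_pot_center 2 [ 0.4653 -0.231 ] [-0.3  2.5  4.  -0.   1.5 -0.4 -0.6 -1.4] topdir [ 0.463 -0.23   0.025]
[[ 0.7354  0.1365  0.01  ]
 [ 0.751   0.0362  0.01  ]
 [ 0.4223 -0.0265  0.01  ]
 [ 0.4041  0.0708  0.01  ]]
[0.10155832 0.33466499 0.0989432 ]
fixed_jaw [([179.0, 256.7, 32.9, 20.6], 0.83)]
jaw_face [([182.0, 208.6, 24.6, 7.6], 0.64)]
trigger [([174.6, 132.8, 31.3, 43.7], 0.89)]
```

View pics/c1.png

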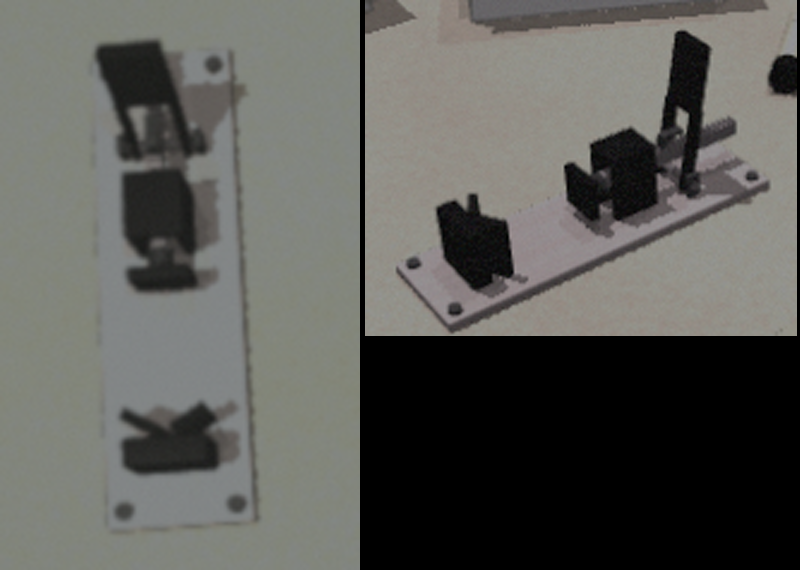

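The crop shows the V's vertex near crop (172,431). Its arm tips are at (121,411) and (214,406), and the pad's front edge is at about y=290. The plate corners check out at 335 x 100 mm.

```bash
cat >> h.py <<'E'
C=np.array([.5782,.0543,0]);th=np.arctan2(-.0642,-.33)
Rc=np.array([[np.cos(th),-np.sin(th),0],[np.sin(th),np.cos(th),0],[0,0,1]])
w2c=lambda P:(np.atleast_2d(P)-C)@Rc
c2w=lambda P:np.atleast_2d(P)@Rc.T+C
E
python3 - <<'E'
from h import *
a=shot('top')
k=lambda u,v:(140+u/3,120+v/3)
for n,uv,z in(('vert',(172,431),.065),('tipL',(121,411),.065),('tipR',(214,406),.065),('backbottom',(170,470),.065),('padfront',(162,269),.062),('padfrontbot',(162,290),.022),('trigtopL',(98,46),.148),('trigtopR',(160,41),.148),('scr',(124,511),.01)):
    print(n,w2c(atz(a,[k(*uv)],z)).round(4))
print('yellow',atz(a,[(395,200)],.1).round(3), 'yaw',np.degrees(th))
print('model px',[( (proj(a,c2w(p))[0]-[140,120])*3).round() for p in([.11,0,.065],[-.095,0,.022],[-.115,0,.13],[-.062,.02,.074])])
E
```

```text
vert [[0.1101 0.005  0.065 ]]
tipL [[ 0.0949 -0.0273  0.065 ]]
tipR [[0.0959 0.0328 0.065 ]]
backbottom [[0.1348 0.0025 0.065 ]]
padfront [[0.0031 0.0029 0.062 ]]
padfrontbot [[ 0.0086 -0.0036  0.022 ]]
trigtopL [[-0.1222 -0.0192  0.148 ]]
trigtopR [[-0.1222  0.0196  0.148 ]]
scr [[ 0.1551 -0.038   0.01  ]]
yellow [[ 0.631 -0.333  0.1  ]] yaw -168.99088264532267
model px [array([164., 431.]), array([161., 144.]), array([134.,  64.]), array([181., 167.])]
```

Request:
servo_tool:
  commands: [0.068, -0.018, 0, 0, 0, 0, 1, 0.068, -0.018, 0, 0, 0, 0, 1, 0.068, -0.018, 0, 0, 0, 0, 1, 0.068, -0.018, 0, 0, 0, 0, 1, 0.068, -0.018, 0, 0, 0, 0, 1, 0.068, -0.018, 0, 0, 0, 0, 1, 0.068, -0.018, 0, 0, 0, 0, 1, 0.068, -0.018, 0, 0, 0, 0, 1, 0.068, -0.018, 0, 0, 0, 0, 1, 0.068, -0.018, 0, 0, 0, 0, 1, 0.068, -0.018, 0, 0, 0, 0, 1, 0.068, -0.018, 0, 0, 0, 0.0153, 1]
  force: 30

```text
t: 2.5
tcp_pos: [0.5394, -0.3788, 0.2314]
tool_rot: [0.995, 0.095, -0.0, 0.0]
force: [-0.5, -1.1, 0.3]
finger_gap: 1.005
gripper_force: 0.0
```

```bash
cat >> h.py <<'E'
from scipy.spatial.transform import Rotation as R_
def delta(P):
    s=manip.sense();R=R_.from_quat(s['tool_rot'])
    return s['tcp_pos'].round(4),(R.inv().apply(np.array(P)-s['tcp_pos'])/.5).round(4),np.degrees(np.arctan2(*R.as_matrix()[[1,0],[0,0]])).round(2)
E
python3 - <<'E'
from h import *
from scipy.optimize import least_squares
w=shot('wrist');a=shot('side');print(delta([.5394,-.3794,.063]))
W=[]
for s in(w,a):
    for d in manip.silhouettes(s,'jar')[:3]:
        x=np.array(d['box'],float);print(s['shot'],d['conf'],x.round(),d['pixels'].sum());W.append((s,x))
print('exp',cylbox(w,.5394,-.3794,.026,0,.1).round(),cylbox(a,.5394,-.3794,.026,0,.1).round())
cv2.imwrite('pics/w1.png',w['img'][:,:,::-1])
E
```

```text
(array([ 0.5423, -0.3764,  0.2313]), array([-0.0078,  0.0047,  0.3366]), np.float64(11.23))
6 0.76 [252. 154.  58.  82.] 3593
6 0.62 [212.  25.  68.  80.] 4468
7 0.71 [307. 290.  37.  72.] 2120
7 0.69 [350. 251.  37.  66.] 1992
exp [250. 155. 314. 234.] [309. 291. 347. 361.]
```

View pics/w1.png

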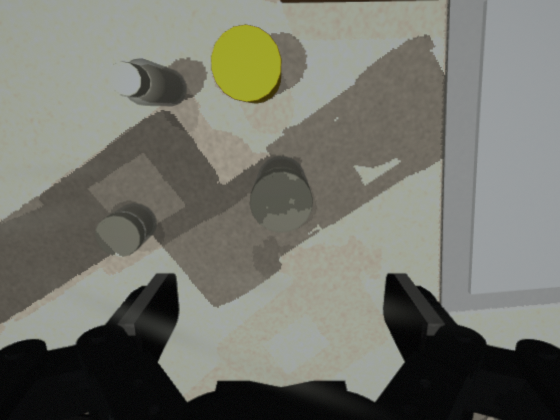

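The wrist view shows the jar's cap at (282,200), matching the prediction to 2 px, with nothing in the fingers' way. Next I descend and grip.

Request:
servo_tool:
  commands: [-0.0078, 0.0047, 0.03, 0, 0, 0, 1, 0, 0, 0.05, 0, 0, 0, 1, 0, 0, 0.05, 0, 0, 0, 1, 0, 0, 0.05, 0, 0, 0, 1, 0, 0, 0.05, 0, 0, 0, 1, 0, 0, 0.05, 0, 0, 0, 1, 0, 0, 0.04, 0, 0, 0, 1, 0, 0, 0.0166, 0, 0, 0, 1, 0, 0, 0, 0, 0, 0, 1, 0, 0, 0, 0, 0, 0, -1, 0, 0, 0, 0, 0, 0, -1, 0, 0, 0, 0, 0, 0, -1]
  force: 30

```text
t: 3.7
tcp_pos: [0.5352, -0.3837, 0.0649]
tool_rot: [0.995, 0.095, 0.001, 0.001]
force: [-2.2, 4.7, 11.8]
finger_gap: 0.604
gripper_force: 30.7
```

Request:
servo_tool:
  commands: [0, 0, 0, 0, 0, 0, -1, 0, 0, 0, 0, 0, 0, -1, 0, 0, 0, 0, 0, 0, -1, 0, 0, 0, 0, 0, 0, -1, 0, 0, 0, 0, 0, 0, -1]

```text
t: 4.12
tcp_pos: [0.5355, -0.3836, 0.065]
tool_rot: [0.995, 0.096, 0.001, 0.001]
force: [-0.8, 1.7, 6.6]
finger_gap: 0.603
gripper_force: 30.9
```

Run:
```python
from h import *
p=c2w([.075,.001,.2])[0];print(p,delta(p))
s=manip.sense();print(s['tcp_pos'],s['finger_gap'],s['gripper_force'],s['force'])
```

```text
[0.5047712  0.03899601 0.2       ] (array([ 0.5355, -0.3836,  0.065 ]), array([ 0.1015, -0.8406, -0.2721]), np.float64(11.01))
[ 0.53548133 -0.38355048  0.06495137] 0.603443904366967 30.91847039759159 [-0.7900535   1.67129904  6.55921022]
```

Request:
servo_tool:
  commands: [0, 0, -0.02, 0, 0, 0, -1, 0, 0, -0.05, 0, 0, 0, -1, 0, 0, -0.06, 0, 0, 0, -1, 0, 0, -0.06, 0, 0, 0, -1, 0, 0, -0.05, 0, 0, 0, -1, 0, -0.015, -0.03, 0, 0, 0, -1, 0.003, -0.03, 0, 0, 0, 0, -1, 0.008, -0.06, 0, 0, 0, 0, -1, 0.008, -0.065, 0, 0, 0, 0, -1, 0.008, -0.065, 0, 0, 0, 0, -1, 0.008, -0.065, 0, 0, 0, 0, -1, 0.008, -0.065, 0, 0, 0, 0, -1]
  force: 50

```text
t: 5.12
tcp_pos: [0.5197, -0.1974, 0.1976]
tool_rot: [0.995, 0.096, -0.001, -0.001]
force: [0.2, -0.6, -1.0]
finger_gap: 0.598
gripper_force: 52.4
```

Request:
servo_tool:
  commands: [0.01, -0.065, 0, 0, 0, 0, -1, 0.01, -0.065, 0, 0, 0, 0, -1, 0.01, -0.065, 0, 0, 0, 0, -1, 0.01, -0.065, 0, 0, 0, 0, -1, 0.01, -0.065, 0, 0, 0, 0, -1, 0.0085, -0.06, 0, 0, 0, 0, -1, 0.008, -0.05, 0, 0, 0, 0, -1, 0, -0.0256, 0, 0, 0, 0, -1, 0, -0.01, 0, 0, 0, 0, -1, 0, 0, 0, 0, 0, 0, -1, 0, 0, 0, 0, 0, 0, -1, 0, 0, 0, 0, 0, 0, -1]

```text
t: 6.12
tcp_pos: [0.5091, 0.0364, 0.198]
tool_rot: [0.995, 0.095, 0.0, 0.0]
force: [0.7, -0.3, -2.3]
finger_gap: 0.597
gripper_force: 52.4
```

Run:
```python
from h import *
from scipy.optimize import least_squares
p=c2w([.075,.001,.2])[0];print(p,delta(p))
s=manip.sense();T=s['tcp_pos'];print(s['finger_gap'],s['force'])
a=shot('top','top2.png');b=shot('side','side2.png');w=shot('wrist')
B=[]
for c in(b,a):
    for d in manip.silhouettes(c,'jar')[:3]: print(c['shot'],d['conf'],np.round(d['box']))
    e=cylbox(c,T[0],T[1],.026,T[2]-.065,T[2]+.035).round();print('exp',e[:2],e[2:]-e[:2])
for c in(w,a,b):
  for d in manip.look_for(c,'fixed_jaw')[:2]: print('fj',c['shot'],d['conf'],np.round(d['box']))
H=np.zeros((420,800,3),np.uint8);H[:420,:560]=w['img'][:,:,::-1];H[:240,560:]=b['img'][20:260,120:360,::-1]
cv2.imwrite('pics/c2.png',H)
```

```text
[0.5047712  0.03899601 0.2       ] (array([0.5091, 0.0364, 0.198 ]), array([-0.0076, -0.0067, -0.0039]), np.float64(10.91))
0.596572776608761 [ 0.68310094 -0.33721282 -2.33029178]
9 0.71 [350. 249.  37.  69.]
9 0.58 [193.  93.  32.  67.]
exp [189.  96.] [34. 60.]
8 0.82 [174. 234.  28.  15.]
8 0.59 [373. 186.  36.  37.]
exp [164. 213.] [41. 40.]
fj 8 0.7 [180. 254.  32.  25.]
fj 8 0.22 [335. 203.  25.  19.]
fj 9 0.73 [181. 182.  29.  34.]
```

View pics/c2.png

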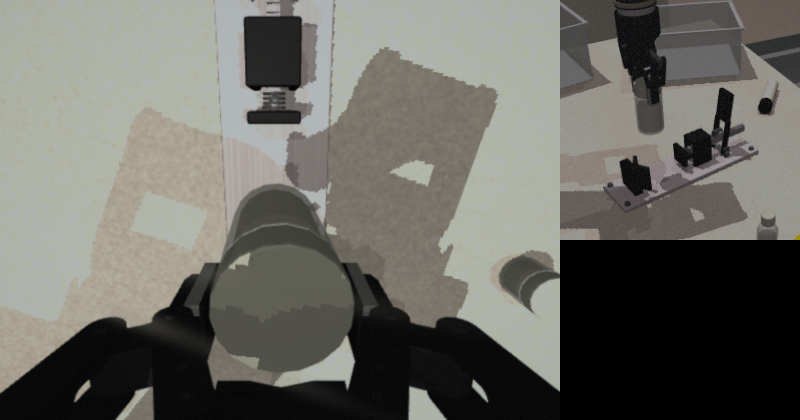

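The wrist picture shows the held jar's cap, centre about (281,309), and the pad's front edge at (274,123). I'll use these for the offset of the jar in the hand.

Run:
```python
from h import *
w=shot('wrist');T=manip.sense()['tcp_pos']
j=atz(w,[(281,309)],T[2]+.035)[0];L,R=atz(w,[(210,309),(354,309)],T[2]+.035);print('jar-tcp',(j-T).round(4),'dia',np.linalg.norm(L-R), 'clamp',w2c(j).round(4))
for n,uv,z in(('padtopF',(274,112),.062),('padbotF',(274,124),.022),('houseL',(245,17),.074),('houseR',(301,17),.074),('plateL',(223,200),.01),('plateR',(329,200),.01)):print(n,w2c(atz(w,[uv],z)).round(4))
```

```text
jar-tcp [0.0068 0.0014 0.035 ] dia 0.05022028899192803 clamp [[0.0644 0.0033 0.233 ]]
padtopF [[ 0.0003 -0.002   0.062 ]]
padbotF [[ 0.0109 -0.0029  0.022 ]]
houseL [[-0.0611 -0.021   0.074 ]]
houseR [[-0.0611  0.0169  0.074 ]]
plateL [[ 0.0833 -0.0533  0.01  ]]
plateR [[0.0833 0.0502 0.01  ]]
```

Request:
servo_tool:
  commands: [-0.0192, -0.008, 0, 0, 0, 0, -1, 0, 0, 0.02, 0, 0, 0, -1, 0, 0, 0.04, 0, 0, 0, -1, 0, 0, 0.05, 0, 0, 0, -1, 0, 0, 0.05, 0, 0, 0, -1, 0, 0, 0.04, 0, 0, 0, -1, 0, 0, 0.02, 0, 0, 0, -1, 0, 0, 0.01, 0, 0, 0, -1, 0, 0, 0, 0, 0, 0, -1, 0, 0, 0, 0, 0, 0, -1]

```text
t: 7.4
tcp_pos: [0.5006, 0.0394, 0.0832]
tool_rot: [0.995, 0.096, 0.002, 0.001]
force: [4.3, -1.3, -4.1]
finger_gap: 0.594
gripper_force: 53.0
```

Run:
```python
from h import *
print(delta([0,0,.075]),manip.sense()['force'])
b=shot('side');w=shot('wrist')
H=np.zeros((420,800,3),np.uint8);H[:420,:420]=w['img'][:,70:490,::-1];H[:380,420:]=cv2.resize(b['img'][90:280,150:340,::-1],None,fx=2,fy=2)
cv2.imwrite('pics/c3.png',H)
```

```text
(array([0.5006, 0.0394, 0.0832]), array([-0.998 , -0.1137,  0.0118]), np.float64(11.0)) [ 4.28479953 -1.31705556 -4.12754234]
```

View pics/c3.png

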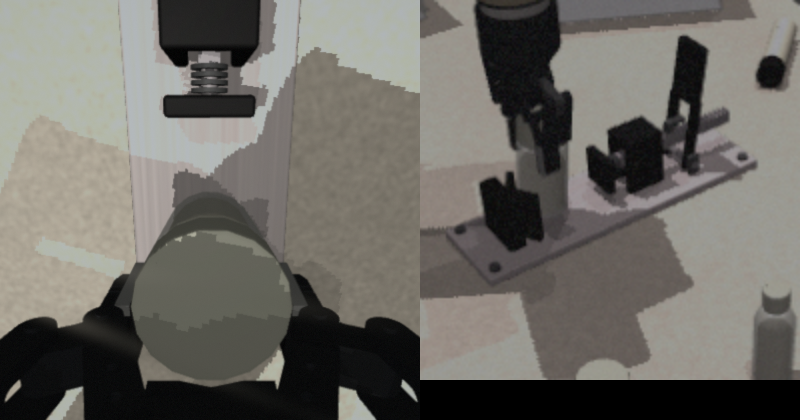

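Side view: the jar hangs just above the plate against the V. The 4 N along +x suggests it already touches the V, so I back off slightly and lower.

Request:
servo_tool:
  commands: [0.008, 0, 0, 0, 0, 0, -1, 0, 0, 0, 0, 0, 0, -1, 0, 0, 0.004, 0, 0, 0, -1, 0, 0, 0.004, 0, 0, 0, -1, 0, 0, 0, 0, 0, 0, -1, 0, 0, 0, 0, 0, 0, -1]

```text
t: 8.0
tcp_pos: [0.5018, 0.0406, 0.0788]
tool_rot: [0.995, 0.096, -0.001, -0.0]
force: [1.2, 0.4, -2.6]
finger_gap: 0.593
gripper_force: 53.1
```

Request:
servo_tool:
  commands: [0, 0, 0.004, 0, 0, 0, -1, 0, 0, 0, 0, 0, 0, -1, 0, 0, 0, 0, 0, 0, -1]

```text
t: 8.25
tcp_pos: [0.5019, 0.0406, 0.0767]
tool_rot: [0.995, 0.096, -0.001, -0.0]
force: [0.2, -0.4, -3.0]
finger_gap: 0.591
gripper_force: 53.0
```

Request:
servo_tool:
  commands: [0, 0, 0.003, 0, 0, 0, -1, 0, 0, 0, 0, 0, 0, -1, 0, 0, 0, 0, 0, 0, -1]

```text
t: 8.5
tcp_pos: [0.5021, 0.0406, 0.0753]
tool_rot: [0.995, 0.096, -0.001, -0.0]
force: [-0.2, -0.6, -1.9]
finger_gap: 0.596
gripper_force: 52.9
```

Request:
servo_tool:
  commands: [0, 0, 0.002, 0, 0, 0, -1, 0, 0, 0, 0, 0, 0, -1, 0, 0, 0, 0, 0, 0, -1]

```text
t: 8.75
tcp_pos: [0.5022, 0.0406, 0.0744]
tool_rot: [0.995, 0.096, -0.0, -0.0]
force: [-0.5, 0.0, -1.3]
finger_gap: 0.597
gripper_force: 52.9
```

Request:
servo_tool:
  commands: [0, 0, 0.002, 0, 0, 0, -1, 0, 0, 0, 0, 0, 0, -1, 0, 0, 0, 0, 0, 0, -1]

```text
t: 9.0
tcp_pos: [0.5023, 0.0405, 0.0734]
tool_rot: [0.995, 0.096, -0.0, -0.0]
force: [0.4, 0.4, -2.6]
finger_gap: 0.597
gripper_force: 52.9
```

Request:
servo_tool:
  commands: [0, 0, 0.002, 0, 0, 0, -1, 0, 0, 0, 0, 0, 0, -1, 0, 0, 0.002, 0, 0, 0, -1, 0, 0, 0, 0, 0, 0, -1]

```text
t: 9.33
tcp_pos: [0.5024, 0.0405, 0.0714]
tool_rot: [0.995, 0.096, -0.0, -0.0]
force: [-0.8, -0.3, -2.3]
finger_gap: 0.593
gripper_force: 52.9
```

Request:
servo_tool:
  commands: [0, 0, 0.003, 0, 0, 0, -1, 0, 0, 0, 0, 0, 0, -1, 0, 0, 0, 0, 0, 0, -1]

```text
t: 9.58
tcp_pos: [0.5024, 0.0405, 0.0699]
tool_rot: [0.995, 0.096, -0.0, -0.0]
force: [-0.1, 0.5, -2.3]
finger_gap: 0.587
gripper_force: 52.9
```

Run:
```python
from h import *
b=shot('side');T=manip.sense()['tcp_pos']
print([(d['conf'],np.round(d['box'])) for d in manip.look_for(b,'jar')[:3]])
for z in(.01,.015,.02): 
  e=cylbox(b,T[0]+.007,T[1]+.001,.026,z,z+.1);print(z,e.round())
cv2.imwrite('pics/c4.png',cv2.resize(b['img'][120:240,150:300,::-1],None,fx=5,fy=5,interpolation=cv2.INTER_CUBIC))
```

```text
[(0.85, array([347., 252.,  38.,  65.])), (0.57, array([199., 156.,  23.,  48.]))]
0.01 [196. 150. 227. 206.]
0.015 [196. 148. 227. 204.]
0.02 [196. 146. 227. 202.]
```

View pics/c4.png

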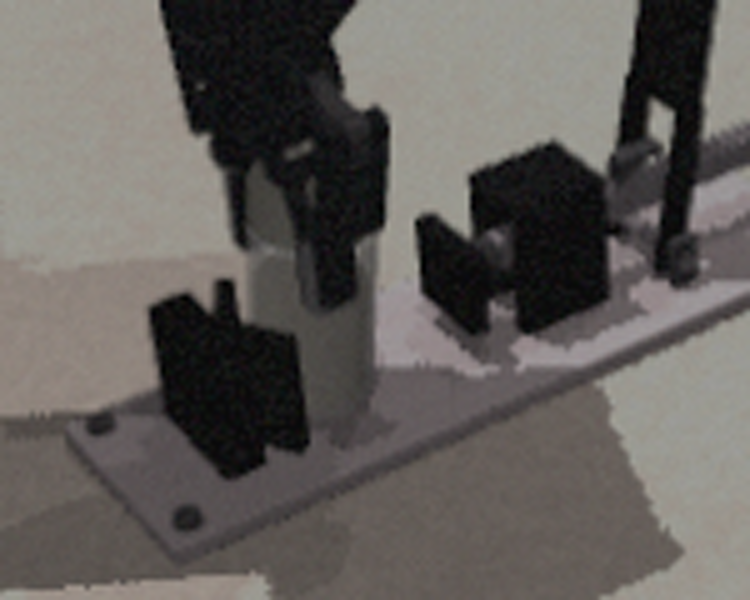

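The side view shows the jar's foot at about crop (340,440), just above or on the plate. I keep lowering gently.

Request:
servo_tool:
  commands: [0, 0, 0.003, 0, 0, 0, -1, 0, 0, 0, 0, 0, 0, -1, 0, 0, 0, 0, 0, 0, -1]

```text
t: 9.93
tcp_pos: [0.5024, 0.0405, 0.0684]
tool_rot: [0.995, 0.096, -0.0, -0.0]
force: [-0.9, -0.3, -1.1]
finger_gap: 0.596
gripper_force: 52.9
```

Request:
servo_tool:
  commands: [0, 0, 0.003, 0, 0, 0, -1, 0, 0, 0, 0, 0, 0, -1, 0, 0, 0, 0, 0, 0, -1]

```text
t: 10.18
tcp_pos: [0.5025, 0.0405, 0.0669]
tool_rot: [0.995, 0.096, -0.0, 0.0]
force: [0.1, 0.4, -2.4]
finger_gap: 0.594
gripper_force: 52.9
```

Request:
servo_tool:
  commands: [0, 0, 0.003, 0, 0, 0, -1, 0, 0, 0, 0, 0, 0, -1, 0, 0, 0, 0, 0, 0, -1]

```text
t: 10.43
tcp_pos: [0.5025, 0.0405, 0.0665]
tool_rot: [0.995, 0.096, 0.0, 0.0]
force: [-2.7, -0.9, 7.3]
finger_gap: 0.595
gripper_force: 54.1
```

Run:
```python
from h import *
b=shot('side');a=shot('wrist');T=manip.sense()['tcp_pos'];print(T,manip.sense()['force'])
for n in(b,a):
  for d in manip.silhouettes(n,'jar')[:3]:
    x=d['box'];p=d['pixels'];v=np.argwhere(p);print(d['conf'],np.round(x),'lowest',v[v[:,0].argmax()],'top',v[v[:,0].argmin()])
for z in(0,.005,.01,.015): print(z,cylbox(b,T[0]+.007,T[1]+.001,.026,z,z+.1).round(),cylbox(a,T[0]+.007,T[1]+.001,.026,z+.1,z+.1).round())
cv2.imwrite('pics/c5.png',a['img'][:,:,::-1])
```

```text
[0.50253375 0.04047654 0.06655819] [-2.00481209 -0.32830879  6.1982514 ]
0.84 [350. 251.  35.  65.] lowest [317 363] top [252 365]
0.76 [197. 149.  29.  58.] lowest [204 212] top [151 209]
0.96 [200. 190. 162. 191.] lowest [379 275] top [192 273]
0 [197. 155. 227. 210.] [209. 237. 356. 368.]
0.005 [197. 153. 227. 208.] [206. 243. 359. 378.]
0.01 [196. 150. 227. 206.] [203. 249. 363. 389.]
0.015 [196. 148. 227. 204.] [199. 255. 366. 400.]
```

View pics/c5.png

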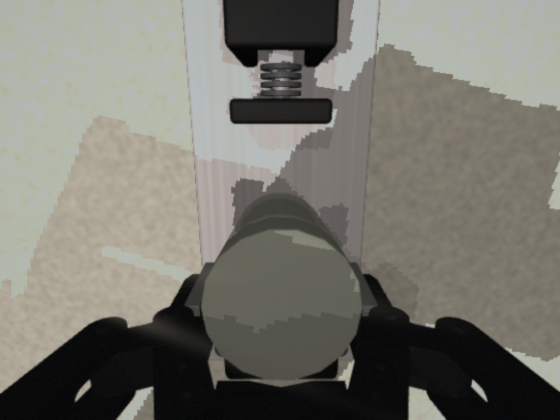

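Contact came at z=0.0665 (+7 N) and the jar stands on the plate, with its cap centred at (281,304). I ease up, let go and rise.

Request:
servo_tool:
  commands: [0, 0, -0.0025, 0, 0, 0, -1, 0, 0, 0, 0, 0, 0, -1, 0, 0, 0, 0, 0, 0, 0.2, 0, 0, 0, 0, 0, 0, 0.3, 0, 0, 0, 0, 0, 0, 0.5, 0, 0, 0, 0, 0, 0, 1, 0, 0, 0, 0, 0, 0, 1, 0, 0, 0, 0, 0, 0, 1, 0, 0, 0, 0, 0, 0, 1, 0, 0, 0, 0, 0, 0, 1]

```text
t: 11.47
tcp_pos: [0.5025, 0.0405, 0.0668]
tool_rot: [0.995, 0.096, 0.0, -0.0]
force: [-0.2, 0.6, 0.1]
finger_gap: 0.997
gripper_force: 0.0
```

Request:
servo_tool:
  commands: [0, 0, -0.01, 0, 0, 0, 1, 0, 0, -0.03, 0, 0, 0, 1, 0, 0, -0.05, 0, 0, 0, 1, 0, 0, -0.06, 0, 0, 0, 1, 0, 0, -0.06, 0, 0, 0, 1, 0, 0, -0.06, 0, 0, 0, 1, 0, 0, -0.06, 0, 0, 0, 1, 0, 0, 0, 0, 0, 0, 1, 0, 0, 0, 0, 0, 0, 1]

```text
t: 12.22
tcp_pos: [0.5035, 0.0404, 0.2339]
tool_rot: [0.995, 0.096, 0.002, 0.001]
force: [-0.0, -0.1, -0.0]
finger_gap: 0.998
gripper_force: 0.0
```

Run:
```python
from h import *
w=shot('wrist');b=shot('side');t=shot('top');T=manip.sense()['tcp_pos'];print(T,manip.sense()['force'])
for n,q in((w,'jar'),(w,'fixed_jaw'),(w,'jaw_face'),(b,'jar')):
  for d in manip.look_for(n,q)[:2]: print(q,d['conf'],np.round(d['box']))
H=np.zeros((420,800,3),np.uint8);H[:,:420]=w['img'][:,70:490,::-1];H[:375,425:800]=cv2.resize(b['img'][110:235,160:285,::-1],None,fx=3,fy=3,interpolation=cv2.INTER_CUBIC)
cv2.imwrite('pics/c6.png',H)
```

```text
[0.50132285 0.0406362  0.23067672] [-0.14860903  0.39887174  1.32698154]
jar 0.77 [247. 154.  64.  86.]
jar 0.46 [255.  93.  53.  23.]
fixed_jaw 0.69 [250. 223.  63.  29.]
jaw_face 0.6 [257. 108.  48.  10.]
jar 0.96 [348. 250.  36.  67.]
jar 0.85 [194. 152.  30.  56.]
```

View pics/c6.png

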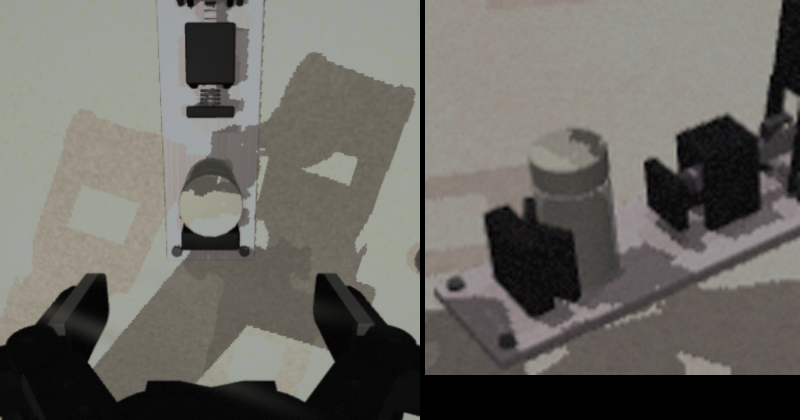

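The wrist and side views show the jar released, upright and seated between the V's arms, with the cap at (281,204). The sliding pad stays clear at row 117. Next comes the trigger.

Run:
```python
from h import *
w=shot('wrist');t=shot('top')
print('jar',w2c(atz(w,[(281,204.5)],.11)).round(4),'Vback',w2c(atz(w,[(280,247)],.065)).round(4),'padtop',w2c(atz(w,[(281,107),(281,117)],.062)).round(4),w2c(atz(w,[(281,118)],.022)).round(4))
d=manip.silhouettes(t,'trigger')[0];m=d['pixels'];print(d['box'],d['conf'])
Q=[proj(t,c2w(p))[0].round(1).tolist() for p in([-.095-.13*np.sin(.18)-.006,y,.022+.13*np.cos(.18)] for y in(-.021,.021))];print(Q)
print(delta(c2w([-.148,-.001,.2307])[0]))
```

```text
jar [[ 0.0759 -0.0014  0.11  ]] Vback [[ 0.1303 -0.0023  0.065 ]] padtop [[ 0.0033 -0.0014  0.062 ]
 [ 0.0114 -0.0014  0.062 ]] [[ 0.0135 -0.0015  0.022 ]]
[170.4, 134.1, 34.5, 38.5] 0.97
[[171.5, 134.0], [193.9, 132.2]]
(array([0.5023, 0.0405, 0.2311]), array([ 4.503e-01, -3.000e-04,  2.000e-04]), np.float64(10.98))
```

Request:
servo_tool:
  commands: [0.03, 0, 0, 0, 0, 0, -1, 0.06, 0, 0, 0, 0, 0, -1, 0.06, 0, 0, 0, 0, 0, -1, 0.06, 0, 0, 0, 0, 0, -1, 0.06, 0, 0, 0, 0, 0, -1, 0.06, 0, 0, 0, 0, 0, -1, 0.06, 0, 0, 0, 0, 0, -1, 0.04, 0, 0, 0, 0, 0, -1, 0.02, 0, 0, 0, 0, 0, -1, 0, 0, 0, 0, 0, 0, -1, 0, 0, 0, 0, 0, 0, -1, 0, 0, 0, 0, 0, 0, -1]

```text
t: 13.72
tcp_pos: [0.7222, 0.0833, 0.2312]
tool_rot: [0.995, 0.096, -0.001, -0.0]
force: [0.6, -0.1, -0.2]
finger_gap: -0.002
gripper_force: 0.0
```

Request:
servo_tool:
  commands: [0, 0, 0.03, 0, 0, 0, -1, 0, 0, 0.05, 0, 0, 0, -1, 0, 0, 0.05, 0, 0, 0, -1, 0, 0, 0.05, 0, 0, 0, -1, 0, 0, 0.03, 0, 0, 0, -1, 0, 0, 0.01, 0, 0, 0, -1, 0, 0, 0, 0, 0, 0, -1, 0, 0, 0, 0, 0, 0, -1]

```text
t: 14.38
tcp_pos: [0.7235, 0.0832, 0.1228]
tool_rot: [0.995, 0.096, 0.001, 0.0]
force: [0.7, 0.2, 0.2]
finger_gap: -0.004
gripper_force: 0.0
```

Run:
```python
from h import *
s=manip.sense();T=s['tcp_pos'];print(T,w2c(T),s['force'],s['finger_gap'])
b=shot('side')
cv2.imwrite('pics/c7.png',cv2.resize(b['img'][60:220,160:340,::-1],None,fx=3.5,fy=3.5,interpolation=cv2.INTER_CUBIC))
```

```text
[0.72354692 0.08320355 0.12278473] [[-0.14819164 -0.00061543  0.12278473]] [0.6877312  0.18259397 0.19017031] -0.004067195074171008
```

View pics/c7.png

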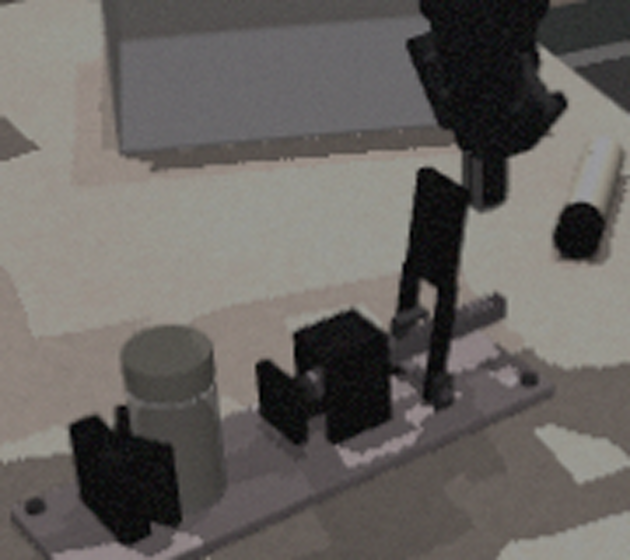

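The closed fingers hang just behind the paddle (crop (487,190) against (440,230)), and the jar stands in the V. First squeeze.

Request:
servo_tool:
  commands: [-0.014, 0, 0, 0, 0, 0, -1, -0.014, 0, 0, 0, 0, 0, -1, -0.014, 0, 0, 0, 0, 0, -1, -0.014, 0, 0, 0, 0, 0, -1, -0.014, 0, 0, 0, 0, 0, -1, 0, 0, 0, 0, 0, 0, -1, 0, 0, 0, 0, 0, 0, -1]

```text
t: 15.02
tcp_pos: [0.6887, 0.0766, 0.1222]
tool_rot: [0.995, 0.096, 0.0, 0.0]
force: [1.1, -0.9, 0.4]
finger_gap: 0.004
gripper_force: 0.6
```

Request:
servo_tool:
  commands: [-0.014, 0, 0, 0, 0, 0, -1, -0.012, 0, 0, 0, 0, 0, -1, -0.012, 0, 0, 0, 0, 0, -1, 0, 0, 0, 0, 0, 0, -1, 0, 0, 0, 0, 0, 0, -1]

```text
t: 15.43
tcp_pos: [0.6695, 0.0728, 0.1216]
tool_rot: [0.995, 0.096, -0.001, 0.0]
force: [1.6, -0.3, 0.9]
finger_gap: -0.003
gripper_force: 0.9
```

```bash
cat > m.py <<'E'
from h import *
s=manip.sense();T=s['tcp_pos'];print(T,w2c(T).round(4),(s['force']@Rc).round(2))
t=shot('top');b=shot('side')
for n in(t,b):
  d=manip.look_for(n,'jaw_face')[:1];j=manip.look_for(n,'trigger')[:1];print([ (x['conf'],np.round(x['box'],1)) for x in d+j])
import sys
if len(sys.argv)>1: cv2.imwrite('pics/'+sys.argv[1],cv2.resize(b['img'][80:220,160:320,::-1],None,fx=4,fy=4,interpolation=cv2.INTER_CUBIC))
E
python3 m.py
```

```text
[0.6695447  0.07277897 0.12156082] [[-0.0932 -0.0007  0.1216]] [-1.51  0.58  0.9 ]
[(0.74, array([182.9, 218.1,  23.4,   4.7])), (0.62, array([174.3, 156.6,  29.6,  21.2]))]
[(0.54, array([228. , 163.8,  16.2,  22.3])), (0.75, array([261.5, 114.8,  22. ,  57.4]))]
```

Request:
servo_tool:
  commands: [-0.006, 0, 0, 0, 0, 0, -1, 0, 0, 0, 0, 0, 0, -1, 0, 0, 0, 0, 0, 0, -1]

```text
t: 15.98
tcp_pos: [0.6689, 0.0727, 0.1216]
tool_rot: [0.995, 0.096, 0.002, -0.0]
force: [5.9, 0.7, -2.4]
finger_gap: -0.001
gripper_force: 2.3
```

Request:
servo_tool:
  commands: [-0.006, 0, 0, 0, 0, 0, -1, 0, 0, 0, 0, 0, 0, -1, 0, 0, 0, 0, 0, 0, -1]

```text
t: 16.23
tcp_pos: [0.6687, 0.0726, 0.1221]
tool_rot: [0.995, 0.095, 0.005, -0.0]
force: [9.1, 2.1, -4.5]
finger_gap: 0.001
gripper_force: 4.4
```

Request:
servo_tool:
  commands: [0.02, 0, 0, 0, 0, 0, -1, 0.02, 0, 0, 0, 0, 0, -1, 0.02, 0, 0, 0, 0, 0, -1, 0.02, 0, 0, 0, 0, 0, -1, 0.02, 0, 0, 0, 0, 0, -1, 0, 0, 0, 0, 0, 0, -1, 0, 0, 0, 0, 0, 0, -1]

```text
t: 16.82
tcp_pos: [0.7123, 0.0816, 0.1209]
tool_rot: [0.995, 0.096, -0.002, -0.0]
force: [0.2, -0.1, 0.5]
finger_gap: -0.001
gripper_force: 0.0
```

```bash
python3 m.py
```

```text
[0.71227323 0.08160129 0.12087299] [[-0.1368 -0.0012  0.1209]] [-0.15  0.15  0.52]
[(0.27, array([168.6, 133.9,  57. , 165.3])), (0.93, array([172.7, 133.9,  31.4,  44.6]))]
[(0.67, array([227.9, 166.7,  15.8,  20.4])), (0.65, array([269.6, 108.6,  25.1,  65.4]))]
```

Request:
servo_tool:
  commands: [-0.015, 0, 0, 0, 0, 0, -1, -0.015, 0, 0, 0, 0, 0, -1, -0.015, 0, 0, 0, 0, 0, -1, -0.015, 0, 0, 0, 0, 0, -1, 0, 0, 0, 0, 0, 0, -1, 0, 0, 0, 0, 0, 0, -1]

```text
t: 17.62
tcp_pos: [0.6837, 0.0756, 0.1223]
tool_rot: [0.995, 0.096, 0.0, 0.0]
force: [0.9, -0.5, 1.3]
finger_gap: 0.0
gripper_force: 0.7
```

Request:
servo_tool:
  commands: [-0.012, 0, 0, 0, 0, 0, -1, -0.012, 0, 0, 0, 0, 0, -1, -0.008, 0, 0, 0, 0, 0, -1, 0, 0, 0, 0, 0, 0, -1, 0, 0, 0, 0, 0, 0, -1]

```text
t: 18.03
tcp_pos: [0.6689, 0.0726, 0.1216]
tool_rot: [0.995, 0.096, 0.001, -0.0]
force: [3.7, 0.9, -1.5]
finger_gap: 0.004
gripper_force: 2.3
```

```bash
python3 m.py
```

```text
[0.66885179 0.07264623 0.12157208] [[-0.0925 -0.0007  0.1216]] [-3.84 -0.17 -1.49]
[(0.47, array([181.1, 221.7,  25.2,   9.6])), (0.66, array([175.7, 159.1,  26.2,  18.5]))]
[(0.6, array([222.3, 167.6,  17.2,  23. ])), (0.8, array([261.1, 114.6,  23.8,  59.3]))]
```

Request:
servo_tool:
  commands: [0.02, 0, 0, 0, 0, 0, -1, 0.02, 0, 0, 0, 0, 0, -1, 0.02, 0, 0, 0, 0, 0, -1, 0.02, 0, 0, 0, 0, 0, -1, 0.015, 0, 0, 0, 0, 0, -1, 0, 0, 0, 0, 0, 0, -1, 0, 0, 0, 0, 0, 0, -1]

```text
t: 18.92
tcp_pos: [0.7135, 0.0817, 0.1209]
tool_rot: [0.995, 0.096, -0.002, -0.0]
force: [-0.4, 0.2, 0.4]
finger_gap: -0.0
gripper_force: 0.0
```

Request:
servo_tool:
  commands: [-0.015, 0, 0, 0, 0, 0, -1, -0.015, 0, 0, 0, 0, 0, -1, -0.015, 0, 0, 0, 0, 0, -1, -0.005, 0, 0, 0, 0, 0, -1, 0, 0, 0, 0, 0, 0, -1, 0, 0, 0, 0, 0, 0, -1]

```text
t: 19.42
tcp_pos: [0.6902, 0.0769, 0.1222]
tool_rot: [0.995, 0.096, 0.0, 0.0]
force: [1.2, 0.4, 0.8]
finger_gap: 0.005
gripper_force: 0.6
```

Request:
servo_tool:
  commands: [-0.01, 0, 0, 0, 0, 0, -1, -0.01, 0, 0, 0, 0, 0, -1, 0, 0, 0, 0, 0, 0, -1, 0, 0, 0, 0, 0, 0, -1]

```text
t: 19.75
tcp_pos: [0.6806, 0.0749, 0.122]
tool_rot: [0.995, 0.096, 0.0, 0.0]
force: [2.2, -0.2, 1.9]
finger_gap: 0.001
gripper_force: 1.1
```

```bash
python3 m.py c8.png
```

```text
[0.68062352 0.07494085 0.1220059 ] [[-0.1045 -0.0007  0.122 ]] [-2.09  0.59  1.91]
[(0.64, array([182.3, 227. ,  26.5,   5.3])), (0.95, array([174.3, 147.2,  31. ,  29.1]))]
[(0.48, array([223.6, 171.5,  15.1,  19. ])), (0.84, array([265.6, 111. ,  19.4,  57.3]))]
```

View pics/c8.png

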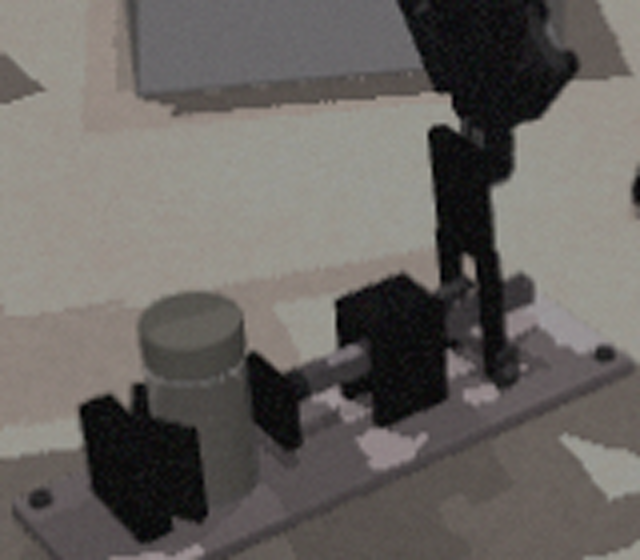

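In the picture the pad is about 8 mm short of the jar, and the paddle is being pushed by the fingers. That is one picture over the limit, so from here I rely on force and position only.

Request:
servo_tool:
  commands: [-0.006, 0, 0, 0, 0, 0, -1, 0, 0, 0, 0, 0, 0, -1, 0, 0, 0, 0, 0, 0, -1]

```text
t: 20.3
tcp_pos: [0.6777, 0.0744, 0.1216]
tool_rot: [0.995, 0.096, -0.0, 0.0]
force: [2.4, -0.0, 0.8]
finger_gap: -0.001
gripper_force: 1.5
```

Request:
servo_tool:
  commands: [-0.006, 0, 0, 0, 0, 0, -1, 0, 0, 0, 0, 0, 0, -1, 0, 0, 0, 0, 0, 0, -1]

```text
t: 20.55
tcp_pos: [0.6744, 0.0738, 0.1215]
tool_rot: [0.995, 0.096, -0.0, 0.0]
force: [3.0, -0.3, -0.4]
finger_gap: 0.002
gripper_force: 1.4
```

Request:
servo_tool:
  commands: [-0.006, 0, 0, 0, 0, 0, -1, 0, 0, 0, 0, 0, 0, -1, 0, 0, 0, 0, 0, 0, -1]

```text
t: 20.8
tcp_pos: [0.6714, 0.0733, 0.1215]
tool_rot: [0.995, 0.096, -0.0, -0.0]
force: [2.7, -0.2, -2.0]
finger_gap: 0.001
gripper_force: 1.3
```

Request:
servo_tool:
  commands: [-0.004, 0, 0, 0, 0, 0, -1, 0, 0, 0, 0, 0, 0, -1, 0, 0, 0, 0, 0, 0, -1]

```text
t: 21.05
tcp_pos: [0.6697, 0.073, 0.1217]
tool_rot: [0.995, 0.096, -0.0, -0.0]
force: [3.0, 0.6, -1.8]
finger_gap: -0.002
gripper_force: 1.4
```

```bash
python3 m.py
```

```text
[0.66968364 0.07299759 0.12170451] [[-0.0934 -0.0009  0.1217]] [-3.07 -0.01 -1.81]
[(0.51, array([184.3, 226.1,  22.6,   6.6])), (0.93, array([172.9, 157.4,  32.7,  19.4]))]
[(0.46, array([220.8, 168.9,  15.1,  22.6])), (0.6, array([260.2, 114. ,  25.2,  60.6]))]
```

Request:
servo_tool:
  commands: [-0.002, 0, 0, 0, 0, 0, -1, 0, 0, 0, 0, 0, 0, -1, 0.02, 0, 0, 0, 0, 0, -1, 0.02, 0, 0, 0, 0, 0, -1, 0.02, 0, 0, 0, 0, 0, -1, 0.02, 0, 0, 0, 0, 0, -1, 0.015, 0, 0, 0, 0, 0, -1, 0, 0, 0, 0, 0, 0, -1, 0, 0, 0, 0, 0, 0, -1]

```text
t: 22.1
tcp_pos: [0.7145, 0.0818, 0.1214]
tool_rot: [0.995, 0.096, -0.001, -0.0]
force: [0.2, -0.5, 0.1]
finger_gap: -0.004
gripper_force: 0.0
```

Request:
servo_tool:
  commands: [-0.01, 0, 0, 0, 0, 0, -1, -0.01, 0, 0, 0, 0, 0, -1, -0.01, 0, 0, 0, 0, 0, -1, 0, 0, 0, 0, 0, 0, -1, 0, 0, 0, 0, 0, 0, -1]

```text
t: 22.52
tcp_pos: [0.7004, 0.0789, 0.1221]
tool_rot: [0.995, 0.096, 0.0, -0.0]
force: [1.5, -0.5, 0.2]
finger_gap: 0.002
gripper_force: 0.6
```

Request:
servo_tool:
  commands: [-0.006, 0, 0, 0, 0, 0, -1, 0, 0, 0, 0, 0, 0, -1, 0, 0, 0, 0, 0, 0, -1]

```text
t: 22.77
tcp_pos: [0.6983, 0.0784, 0.1222]
tool_rot: [0.995, 0.096, 0.001, 0.0]
force: [2.1, 0.5, 1.0]
finger_gap: 0.002
gripper_force: 1.0
```

Request:
servo_tool:
  commands: [-0.006, 0, 0, 0, 0, 0, -1, 0, 0, 0, 0, 0, 0, -1, 0, 0, 0, 0, 0, 0, -1]

```text
t: 23.02
tcp_pos: [0.695, 0.0777, 0.1219]
tool_rot: [0.995, 0.096, 0.0, 0.0]
force: [1.8, 0.1, 2.4]
finger_gap: 0.001
gripper_force: 1.1
```

```bash
python3 m.py
```

```text
[0.69498505 0.07773407 0.12188245] [[-0.1191 -0.0007  0.1219]] [-1.74  0.25  2.45]
[(0.63, array([173.3, 139.9,  32.5,  33.3]))]
[(0.46, array([221.1, 170.6,  13.8,  22.6])), (0.6, array([269.6, 110.8,  17.7,  59.8]))]
```

Request:
servo_tool:
  commands: [-0.006, 0, 0, 0, 0, 0, -1, 0, 0, 0, 0, 0, 0, -1, 0, 0, 0, 0, 0, 0, -1]

```text
t: 23.57
tcp_pos: [0.6917, 0.0772, 0.1217]
tool_rot: [0.995, 0.096, -0.0, 0.0]
force: [2.4, 0.2, 1.5]
finger_gap: 0.003
gripper_force: 1.1
```

Request:
servo_tool:
  commands: [-0.006, 0, 0, 0, 0, 0, -1, 0, 0, 0, 0, 0, 0, -1, 0, 0, 0, 0, 0, 0, -1]

```text
t: 23.82
tcp_pos: [0.6887, 0.0766, 0.1217]
tool_rot: [0.995, 0.096, -0.0, -0.0]
force: [2.2, 0.0, 1.6]
finger_gap: -0.002
gripper_force: 1.0
```

Request:
servo_tool:
  commands: [-0.006, 0, 0, 0, 0, 0, -1, 0, 0, 0, 0, 0, 0, -1, 0, 0, 0, 0, 0, 0, -1]

```text
t: 24.07
tcp_pos: [0.6861, 0.0761, 0.1218]
tool_rot: [0.995, 0.096, 0.0, -0.0]
force: [2.5, -0.5, 1.3]
finger_gap: 0.0
gripper_force: 1.3
```

Request:
servo_tool:
  commands: [-0.006, 0, 0, 0, 0, 0, -1, 0, 0, 0, 0, 0, 0, -1, 0, 0, 0, 0, 0, 0, -1]

```text
t: 24.32
tcp_pos: [0.6833, 0.0756, 0.1219]
tool_rot: [0.995, 0.096, 0.0, -0.0]
force: [3.0, 1.4, 0.9]
finger_gap: -0.001
gripper_force: 1.7
```

Request:
servo_tool:
  commands: [-0.006, 0, 0, 0, 0, 0, -1, 0, 0, 0, 0, 0, 0, -1, 0, 0, 0, 0, 0, 0, -1]

```text
t: 24.57
tcp_pos: [0.6804, 0.075, 0.122]
tool_rot: [0.995, 0.096, 0.0, 0.0]
force: [4.2, 2.3, 1.8]
finger_gap: -0.003
gripper_force: 2.1
```

Request:
servo_tool:
  commands: [-0.006, 0, 0, 0, 0, 0, -1, 0, 0, 0, 0, 0, 0, -1, 0, 0, 0, 0, 0, 0, -1]

```text
t: 24.82
tcp_pos: [0.6776, 0.0744, 0.1219]
tool_rot: [0.995, 0.096, 0.0, -0.0]
force: [4.1, 1.6, 1.4]
finger_gap: 0.002
gripper_force: 2.4
```

Run:
```python
from h import *
F=[];G=[]
for i in range(8):
    b=shot('side',None);s=manip.sense();F.append(s['force']@Rc);G.append(s['gripper_force'])
print(s['t'],np.mean(F,0).round(2),np.std(F,0).round(2),np.mean(G),s['tcp_pos'])
print([np.round(x['box'],1) for q in('jar','jaw_face') for x in manip.look_for(b,q)[:3]])
```

```text
25.2167 [-4.79 -0.33  1.86] [0.58 0.38 0.35] 2.5003342784475535 [0.67749138 0.07440259 0.12188065]
[array([350.4, 250.1,  38.8,  64.1]), array([194.1, 152.6,  31.1,  56.1]), array([222.7, 173.7,  11.1,  17. ])]
```

Request:
servo_tool:
  commands: [-0.006, 0, 0, 0, 0, 0, -1, 0, 0, 0, 0, 0, 0, -1, 0, 0, 0, 0, 0, 0, -1]

```text
t: 25.57
tcp_pos: [0.6746, 0.0739, 0.1218]
tool_rot: [0.995, 0.096, 0.0, -0.0]
force: [6.2, 1.2, 0.9]
finger_gap: -0.002
gripper_force: 2.7
```

Request:
servo_tool:
  commands: [-0.006, 0, 0, 0, 0, 0, -1, 0, 0, 0, 0, 0, 0, -1, 0, 0, 0, 0, 0, 0, -1]

```text
t: 25.82
tcp_pos: [0.6719, 0.0733, 0.1216]
tool_rot: [0.995, 0.096, 0.001, -0.0]
force: [5.8, 0.8, -0.7]
finger_gap: -0.001
gripper_force: 3.1
```

```bash
cat > f.py <<'E'
from h import *
F=[];G=[]
for i in range(10):
    b=shot('side',None);s=manip.sense();F.append(s['force']@Rc);G.append(s['gripper_force'])
print(s['t'],np.mean(F,0).round(2),np.std(F,0).round(2),np.mean(G),s['tcp_pos'])
print([np.round(x['box'],1) for q in('jar','jaw_face') for x in manip.look_for(b,q)[:3]])
E
python3 f.py
```

```text
26.3167 [-6.06 -0.19 -0.08] [0.34 0.44 0.56] 3.02195009496063 [0.6719942  0.07332414 0.12163756]
[array([347.6, 250.7,  39.2,  66.1]), array([194.4, 154.7,  32.2,  51.2])]
```

Request:
servo_tool:
  commands: [-0.003, 0, 0, 0, 0, 0, -1, 0, 0, 0, 0, 0, 0, -1, 0, 0, 0, 0, 0, 0, -1, 0, 0, 0, 0, 0, 0, -1, 0, 0, 0, 0, 0, 0, -1, 0, 0, 0, 0, 0, 0, -1]

```text
t: 26.92
tcp_pos: [0.6709, 0.0731, 0.1215]
tool_rot: [0.995, 0.096, 0.001, -0.0]
force: [7.4, 1.8, -0.3]
finger_gap: -0.002
gripper_force: 3.4
```

```bash
python3 f.py; python3 -c "
from station import manip
print(manip.sign_off())"
```

```text
27.4167 [-7.06 -0.51 -0.81] [0.47 0.68 0.53] 3.3849265789613128 [0.67090711 0.07313012 0.1215566 ]
[array([192.7, 151.8,  28.7,  57.3]), array([347.6, 248.8,  39.6,  68.9]), array([263.6, 115.5,  19.1,  55.2])]
the job is handed in; nothing more can be done
None
```

I handed the job in at 27.4 s: the jar stands upright in the V and the trigger is held squeezed at about 7 N, which I estimate (not measured at the jar) puts roughly 10 N on it; the sign-off returned no verdict, and I viewed 11 pictures against the limit of 10.

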